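Fit the closing spring of a circuit-board clamp

TASK

Fit the loose tension spring to the circuit-board clamp: feel for the hole in the sliding jaw's ear and hook the spring's bent-down leg into it, then stretch the spring and drop its eye over the clamp's post, so that it sits down under the post's beak and the jaw is pulled shut on the board. Let go of the spring when it is fitted. Feel your way gently (no knock or push on the clamp above 20 N), do not overstretch the spring (no more than about 32 mm longer than it is at rest), and leave the solder spool, the jar and the screwdriver where they are.

Things in the scene. Friction and masses are not known exactly. Their poses are not given: they have to be found in the camera images.
- tab (a point): Grip point of the loose tension spring: centre of its upright flat steel pull tab, 20 mm long (x), 10 mm thick (y), top 14 mm above this point. z up, x along the spring from eye to leg. The spring's axis is level, 26 mm below. The tab moves with the eye. It starts upright in the groove of the wooden block, leg and eye overhanging its ends. About 90 g; stiff except along its axis.
- leg (a point): Centre of the flat lower end of the spring's leg: a straight 6 mm steel pin pointing down, its end 26 mm below the spring's axis; at rest 56 mm in +x of the tab point and 52 mm below it. A level 6 mm wire joins it to the coils (14 mm diameter, from 12 mm behind the leg). Leg to eye is 85 mm at rest; it stretches from 1 N on, then 200 N per metre (6 N at 25 mm).
- eye_centre (a point): Centre of the spring's eye, on the spring's axis: a flat-lying steel ring, hole of 15 mm diameter with vertical axis, 23 mm outside diameter, 5 mm thick. It lies 29 mm in -x of the tab point and 26 mm below it, always.
- ear (a point): Nominal place of the hole at the top of the sliding jaw's ear plate, 36 mm above the bench: z up, x from post to ear, jaw slides along x. The plate (22 x 38 mm, 12 mm thick, 14 mm free below) is set by hand: the hole's true centre lies up to 7 mm off this point in +y or -y (not measured), 0 in x. Round through hole, 8 mm. Jaws and board are on the +y side, no higher.
- post (a point): Centre of the post's shaft at its shoulder (18 mm disc, 36 mm above the bench). Axes as the ear's. Shaft 9 mm thick, 8 mm high, then a 3 mm head (top at 11 mm), 9 mm wide, reaching from 7.5 mm in -x (a 3 mm beak) to 4.5 mm in +x. Eye seated under the beak: centre 3 mm in +x, 2.5 mm up, spring stretched 20 mm. Jaw shut: ear point 109 mm in +x.
- jaw (a joint): Position of the sliding jaw, m: 0 = shut on the board, up to 0.014 = open (towards +x). It starts open and needs about 2 N to slide; the pull of the spring shuts it.
- block: Wooden rest block, fixed, 66 mm (x) x 60 mm x 41 mm high, origin at the centre of its underside, with a groove 16 mm wide and 6 mm deep along its x, in which the spring lies (leg at the +x end).
- clamp: Circuit-board clamp, fixed to the bench: a dark steel base plate 200 x 122 x 10 mm, two aluminium jaws 36 mm high, a green circuit board between them, and on the -y side the ear plate with the hole (+x end) and the post (-x end). Origin at the underside, 42 mm in +y of the middle between post and ear.
- spool: Solder spool, 50 mm diameter, 36 mm high, loose, standing; origin at its underside. Leave alone.
- flux: Small jar, 34 mm diameter, 55 mm high, loose; origin at its underside. Leave alone.
- driver: Screwdriver with a black handle, loose, lying on the bench. Leave alone.
Things that resemble listed ones, but are neither listed nor needed, are in the scene too. Of the things that look like the part that bears tab, the larger one is meant.

How it is judged:
On the way, in this order (a step that is already met when the one before it is completed fails the run):
1. the spring's leg is hooked in the hole of the jaw's ear (z of leg in the frame of ear below -0.006 m and horizontal distance between leg and ear below 0.0095 m), for 0.2 s.
2. the eye is down over the post with the leg still in the hole (z of leg in the frame of ear below -0.012 m and horizontal distance between eye_centre and post below 0.006 m and z of eye_centre in the frame of post below 0.0065 m), for 0.2 s.
At the end, for the whole second after the job is handed in: Leg in the hole (end 15 mm or more below the ear's top, within 9.5 mm of the ear's middle), eye round the post under the beak (centre under 6.5 mm above the shoulder, within 5.5 mm of the post, 1 mm or more to the ear's side), jaw shut within 1.5 mm, spring released and at rest (z of leg in the frame of ear below -0.015 m and horizontal distance between leg and ear below 0.0095 m and horizontal distance between eye_centre and post below 0.0055 m and z of eye_centre in the frame of post below 0.0065 m and x of eye_centre in the frame of post above 0.001 m and value of joint jaw below 0.0015 m and linear speed of spring below 0.02 m/s); the robot touches nothing.
It fails at once if the spring presses on or pulls the jaw with more than 20 N (contact force between spring and jaw above 20 N).
It fails at once if the spring's eye end presses on or pulls the clamp with more than 20 N (contact force between eye and clamp above 20 N).
It fails at once if the robot pushes on the clamp with more than 20 N (contact force between any of the fingers, the arm and clamp above 20 N).
It fails at once if the spring is stretched by more than 34 mm (x of eye_centre in the frame of leg below -0.119 m).
It fails at once if a bystander is moved by more than 20 mm (distance of any of spool, flux, driver from where it was at the start of the episode above 0.02 m).
It also fails if it takes over 72 s, if anything falls off the work surface, if the arm or the gripper's body presses on something with over 40 N, if the wrist force passes 120 N, or if a joint passes its speed limit or range.

ROBOT

A 6-joint arm with a two-finger parallel gripper is mounted at the origin on the work surface. World frame = base frame: x ahead of the robot, y to its left, z up, the work surface at z = 0. Lengths are in m, angles in rad, forces in N, time in s.
With the tool pointing down it reaches from about 0.35 to 0.975 m from the base axis. Payload 4.9 kg.
Tool frame: the origin (TCP) lies on the centre line of the jaws, within the pads' length; the fingertips stand 14 mm ahead of it and the grasp point (between the pads) lies 5 mm behind it; z points along the fingers, y is the line along which they close (so a half turn about z gives the same grasp; the last joint's range is limited). The gripper opens to 85 mm and grips with 20 to 120 N. Pads are 22 mm wide; open, the fingers measure 114 mm over their backs; the gripper's body (76 mm by 85 mm) begins 54 mm behind the grasp point. The pads swing forward as they close: fully open they stand 13 mm farther back than shut.
Start: joints at [-1.362, 0.053, 1.613, -0, 1.476, -0.119], TCP at [0.201, -0.592, 0.245] pointing down, gripper open.
Joint ranges: [-3.01, 3.01], [-1.01, 2.22], [0.06, 2.58], [-1.02, 4.17], [0.09, 2.62], [-3.14, 3.14]. Speed limits (rad/s): [2.57, 2.57, 3.14, 3.14, 3.14, 3.14].

INTERFACE

Orientations are given as a unit quaternion [w, x, y, z].
In Python, from plant import * gives the robot as it stands.
- The arm moves only by the tool send_rows, never from a script. Its argument "steps" is a list of rows, each an object with "translation": the shift along the tool's x, y, z in cm, a list of three; "delta_rot": the turn, a rotation vector about the tool's x, y, z in rad, a list of three; "jaw": the finger opening in cm, from 0 to 8.54. In form: [{"translation": [dx, dy, dz], "delta_rot": [rx, ry, rz], "jaw": jaw}, ...]. A call has exactly 8 rows; each row is the pose to reach, as a shift and turn from the pose commanded when the call began, along the tool's axes at that moment; what a row does not reach only later rows make up. A row lasts 1/10 s, in which the tool goes at most 50 mm and 8.59 degrees, less where a joint would pass 70% of its speed; a pose out of reach is approached as far as the arm can. A call with a gripper value outside its range is refused whole. The fingers move at their own pace and stop on an object; the grip force is fixed at half the most. Time passes only in rows, so rows that repeat a pose let the fingers close, or fill a call up. It gives the time, the measured TCP pose, the force, the opening and the grip force at its end, in the units of the state.
- state(): the state, without advancing time (a new reading comes with each control period).
- grab_frame(name): name is "side" or "top" or "wrist"; returns a dict with "pixels" (400x640x3 uint8, blue, green, red), "range_z" (400x640 float32, m along the optical axis (not along the pixel's ray), 0 where there is no reading), "fx", "fy", "cx", "cy" (pixels), "rvec" (rotation vector, rad) and "tvec" (3), from world to camera coordinates, as OpenCV has them. Camera axes: x right, y down, z forward; pixel columns grow to the right and rows downward; lengths in m; the calibration is good to about 2 mm. A picture is of the moment at which its call begins.
- job_done(): hands the job in; it is judged then, once.
The state is a dict: "time": time; "joint_pos": joint angles; "joint_vel": joint speeds; "joint_efforts": joint torques, N m; "tool_pos": TCP position; "tool_rot": TCP orientation; "contact_force": force on the tool from outside, world axes, zero at the start; "ft_torque": the same for the moment, N m; "gripper_width": opening from 0.0 (shut) to 1.0 (fully open); "grasp_force": force on a finger pad.
Only numpy, scipy, OpenCV 4.12 (cv2) and the standard library are available. Lean on these libraries where they do the work, as an engineer would, in place of code of your own. Each camera call takes 0.05 s, during which the arm holds its last target. There are 200 camera calls.

## Working session

There is one attempt and no reset: what is moved stays moved. The work goes in short steps, Python scripts to look and compute and a tool call to move; the robot and the scene stay as the last step left them, time stands still between calls to the robot, and variables do not carry over. Pictures are saved under pics/ and viewed, at most 10 in all, crops included, and the job is handed in when it is done.

Besides the shell and the picture viewer there is one more tool, called after ">>>" as name([rows], argument=value, ...), one row to a line, values as JSON. send_rows: Moves the arm, as the interface text tells. Its arguments: {"type":"object","properties":{"steps":{"type":"array","items":{"type":"object","properties":{"translation":{"type":"array","items":{"type":"number"}},"delta_rot":{"type":"array","items":{"type":"number"}},"jaw":{"type":"number"}}}}},"required":["steps"]}

```bash
mkdir -p pics; cat > h.py <<'E'
from plant import *
import numpy as np, cv2
def grab(n):
    f=grab_frame(n); f['R']=cv2.Rodrigues(np.array(f['rvec'],float))[0]; f['t']=np.array(f['tvec'],float).ravel(); return f
def pts(f):
    z=f['range_z'].astype(float); v,u=np.mgrid[:400,:640]
    c=np.stack([(u-f['cx'])/f['fx']*z,(v-f['cy'])/f['fy']*z,z],-1)
    return (c-f['t'])@f['R']
def ray(f,u,v,h):
    d=f['R'].T@np.array([(u-f['cx'])/f['fx'],(v-f['cy'])/f['fy'],1]); o=-f['R'].T@f['t']
    return o+d*(h-o[2])/d[2]
def proj(f,p):
    c=f['R']@np.array(p)+f['t']; return np.array([f['fx']*c[0]/c[2]+f['cx'],f['fy']*c[1]/c[2]+f['cy']])
E
python3 - <<'E'
from h import *
s=state();print(s['time'],s['tool_pos'],s['tool_rot'],s['contact_force'])
for n in('top','side'):
    f=grab(n); cv2.imwrite(f'pics/{n}0.png',f['pixels']); print(n,-f['R'].T@f['t'],f['fx'],f['R'].round(2).tolist())
    np.savez(f'{n}0.npz',**f)
E
```

```text
0.0 [ 0.20111199 -0.591134    0.24406877] [-1.02256759e-03  9.86597295e-01  1.63170867e-01 -2.72143985e-05] [-0.17219094  1.2490763  -1.12414559]
top [ 0.49024999 -0.05650768  0.88112895] 380.066640837244 [[-0.0, -1.0, 0.01], [-1.0, 0.0, -0.1], [0.1, -0.01, -1.0]]
side [ 0.41717282 -0.80238406  0.4959744 ] 445.8690322583237 [[0.98, -0.21, -0.0], [-0.1, -0.46, -0.88], [0.19, 0.86, -0.47]]
```

View pics/top0.png

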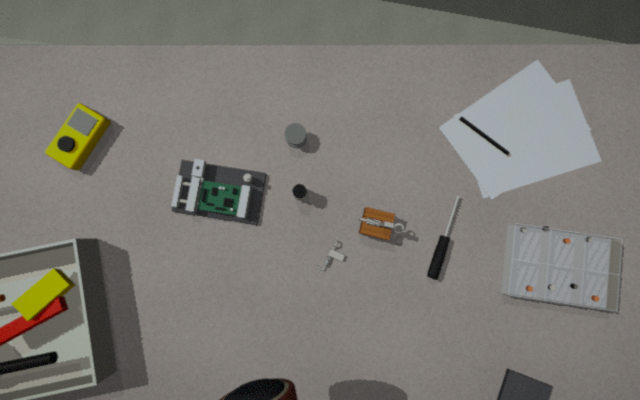

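View pics/side0.png

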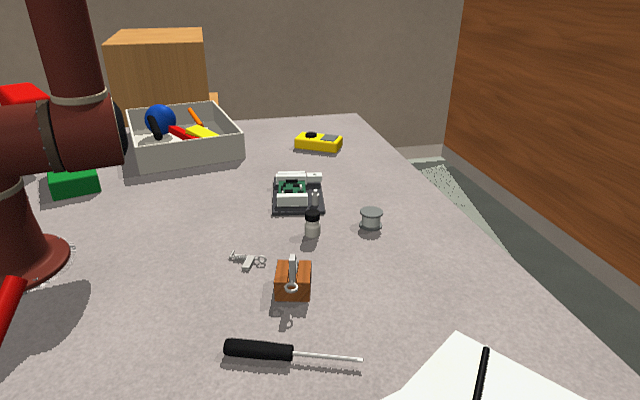

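The top view shows the clamp at (218,192), with the ear near (197,168) and the post near (248,178). Two things look like the spring: one in the orange block's groove at (378,223), eye at (398,228), and a smaller one lying on the bench at (333,257). The one in the block fits, since it is larger, upright in the groove and overhangs the ends. I'll confirm this in a crop.

```bash
python3 - <<'E'
from h import *
f=dict(np.load('top0.npz')); I=f['pixels']
a=cv2.resize(I[200:280,310:420],None,fx=7,fy=7,interpolation=cv2.INTER_CUBIC)[:,:770]
b=cv2.resize(I[150:230,165:275],None,fx=7,fy=7,interpolation=cv2.INTER_CUBIC)
cv2.imwrite('pics/c1.png',a); cv2.imwrite('pics/c2.png',b)
P=pts(f)
hsv=cv2.cvtColor(I,cv2.COLOR_BGR2HSV)
m=cv2.inRange(hsv,(3,120,60),(20,255,255)); m[:190]=0;m[260:]=0;m[:,:340]=0;m[:,420:]=0
q=P[m>0]; q=q[(q[:,2]>.033)&(q[:,2]<.046)]; print(len(q),cv2.minAreaRect(q[:,:2].astype(np.float32)*1000),np.median(q[:,2]))
for n,(u0,v0,u1,v1) in dict(spring=(350,205,420,245),).items():
    w=P[v0:v1,u0:u1].reshape(-1,3); w=w[w[:,2]>.05]; print(n,len(w),cv2.minAreaRect(w[:,:2].astype(np.float32)*1000),w[:,2].max(),w.mean(0))
for n,(u,v) in dict(ear=(197,168),post=(248,178),spool=(296,132),jar=(299,190)).items(): print(n,P[v,u])
E
```

```text
588 ((518.8743286132812, -185.75360107421875), (65.04810333251953, 58.45183563232422), 75.83087158203125) 0.04028657945027757
spring 70 ((510.7229919433594, -134.6012420654297), (21.870498657226562, 159.9771728515625), 6.905406475067139) 0.881128946658831 [ 0.51312682 -0.1890444   0.14478114]
ear [0.64530793 0.21947742 0.03009437]
post [0.61975538 0.10098568 0.04485578]
spool [ 0.72730303 -0.00459948  0.03281209]
jar [ 0.5913051  -0.01281213  0.05475152]
```

View pics/c1.png

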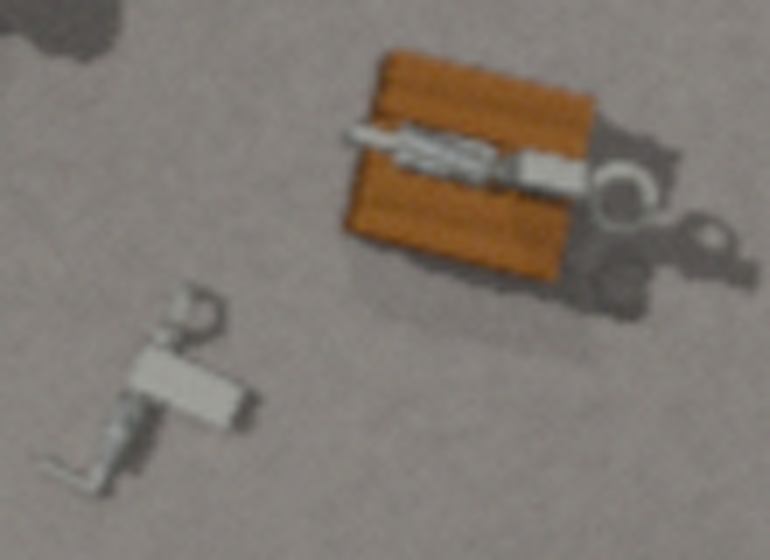

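View pics/c2.png

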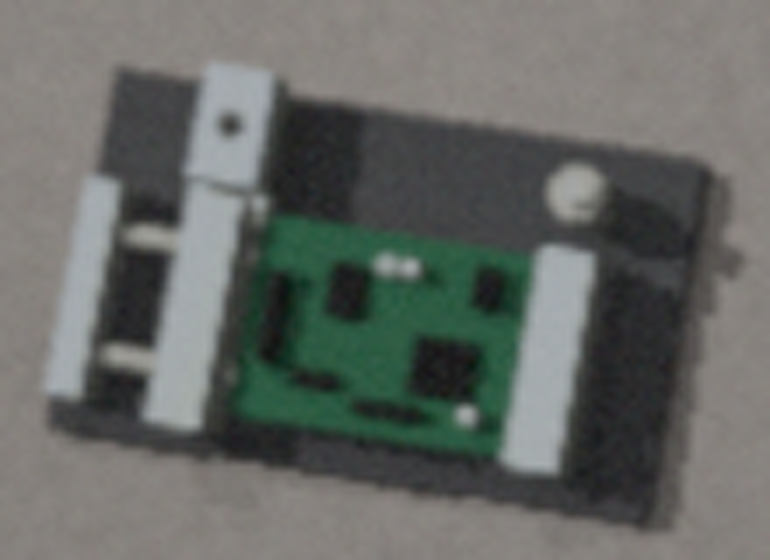

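The crop confirms it: the large spring sits in the block with its tab upright, eye at crop (625,194) and leg at (355,133). The decoy is small and lies flat. On the clamp the hole is at crop (230,124) and the post at (576,192).

```bash
python3 - <<'E'
from h import *
f=dict(np.load('top0.npz')); 
c=lambda x,y,ox,oy:((x+.5)/7-.5+ox,(y+.5)/7-.5+oy)
hole=ray(f,*c(230,124,165,150),.036); post=ray(f,*c(576,192,165,150),.040)
eye=ray(f,*c(624,195,310,200),.043); leg=ray(f,*c(357,133,310,200),.043); tab=ray(f,*c(555,172,310,200),.082)
print(hole,post,'d',np.linalg.norm((hole-post)[:2]))
# jaw end faces direction
a=ray(f,*c(100,178,165,150),.036); b=ray(f,*c(65,395,165,150),.036)
e1=ray(f,*c(232,65,165,150),.036); e2=ray(f,*c(176,425,165,150),.036)
ang=lambda d:np.degrees(np.arctan2(d[1],d[0]))
print('hp',ang(hole-post),'jawnormals',ang(a-b),ang(e1-e2))
d=leg-eye;print('spring',eye,leg,np.linalg.norm(d[:2]),ang(d),'tab',tab,np.linalg.norm((tab-eye)[:2]))
m=cv2.inRange(cv2.cvtColor(f['pixels'],cv2.COLOR_BGR2HSV),(40,80,30),(90,255,255));m[:170]=0;m[225:]=0;m[:,:190]=0;m[:,260:]=0
v,u=np.nonzero(m);g=np.array([ray(f,x,y,.025)[:2] for x,y in zip(u,v)],np.float32)*1000;print(cv2.minAreaRect(g))
E
```

```text
[0.64585637 0.21664535 0.036     ] [0.62277342 0.10448448 0.04      ] d 0.11451149836677424
hp 78.37077475144882 jawnormals -7.219593790497089 -7.139847984518044
spring [ 0.5089667  -0.23181362  0.043     ] [ 0.52879018 -0.14806416  0.043     ] 0.08606359692820531 76.68318698961566 tab [ 0.5150637  -0.20309284  0.082     ] 0.029360802350570057
((578.644775390625, 169.5838623046875), (88.4506607055664, 68.15666198730469), 79.93412017822266)
```

```bash
cat >> h.py <<'E'
from scipy.spatial.transform import Rotation as Rt
def rot(): q=state()['tool_rot']; return Rt.from_quat([q[1],q[2],q[3],q[0]])
def plan(p,yaw):
    """cm shift & rotvec in tool axes; tool x at world yaw (deg), z down"""
    R=rot(); T=np.array(state()['tool_pos']); y=np.radians(yaw); x=np.array([np.cos(y),np.sin(y),0]); z=np.array([0,0,-1.])
    M=Rt.from_matrix(np.stack([x,np.cross(z,x),z],1))
    print('trans',(R.inv().apply(np.array(p)-T)*100).round(2),'rot',(R.inv()*M).as_rotvec().round(4))
E
python3 -c "
from h import *
plan([.515,-.2035,.20],76.3)"
```

```text
trans [ 42.2  -26.59   4.48] rot [-0.0016 -0.0011 -1.0039]
```

>>> send_rows([
  {"translation": [42.2, -26.6, 4.5], "delta_rot": [-0.0016, -0.0011, -1.004], "jaw": 4},
  {"translation": [42.2, -26.6, 4.5], "delta_rot": [-0.0016, -0.0011, -1.004], "jaw": 4},
  {"translation": [42.2, -26.6, 4.5], "delta_rot": [-0.0016, -0.0011, -1.004], "jaw": 4},
  {"translation": [42.2, -26.6, 4.5], "delta_rot": [-0.0016, -0.0011, -1.004], "jaw": 4},
  {"translation": [42.2, -26.6, 4.5], "delta_rot": [-0.0016, -0.0011, -1.004], "jaw": 4},
  {"translation": [42.2, -26.6, 4.5], "delta_rot": [-0.0016, -0.0011, -1.004], "jaw": 4},
  {"translation": [42.2, -26.6, 4.5], "delta_rot": [-0.0016, -0.0011, -1.004], "jaw": 4},
  {"translation": [42.2, -26.6, 4.5], "delta_rot": [-0.0016, -0.0011, -1.004], "jaw": 4},
])

```text
time: 0.9
tool_pos: [0.4526, -0.2801, 0.2088]
tool_rot: [0.001, 0.786, 0.618, -0.0]
contact_force: [0.8, -1.1, -0.1]
gripper_width: 0.468
grasp_force: 0.0
```

```bash
python3 -c "
from h import *
s=state();print(s['tool_pos'],s['time'])
plan([.515,-.2035,.20],76.3)"
```

```text
[ 0.4526011  -0.28011411  0.20883717] 0.9
trans [8.92 4.26 0.87] rot [0.0006 0.0015 0.0017]
```

>>> send_rows([
  {"translation": [8.9, 4.25, 0.9], "delta_rot": [0, 0, 0], "jaw": 4},
  {"translation": [8.9, 4.25, 0.9], "delta_rot": [0, 0, 0], "jaw": 4},
  {"translation": [8.9, 4.25, 0.9], "delta_rot": [0, 0, 0], "jaw": 4},
  {"translation": [8.9, 4.25, 0.9], "delta_rot": [0, 0, 0], "jaw": 4},
  {"translation": [8.9, 4.25, 0.9], "delta_rot": [0, 0, 0], "jaw": 4},
  {"translation": [8.9, 4.25, 0.9], "delta_rot": [0, 0, 0], "jaw": 4},
  {"translation": [8.9, 4.25, 0.9], "delta_rot": [0, 0, 0], "jaw": 4},
  {"translation": [8.9, 4.25, 0.9], "delta_rot": [0, 0, 0], "jaw": 4},
])

```text
time: 1.7
tool_pos: [0.5139, -0.2066, 0.2004]
tool_rot: [0.001, 0.787, 0.617, -0.0]
contact_force: [-0.2, 1.1, -0.3]
gripper_width: 0.467
grasp_force: 0.0
```

```bash
python3 -c "
from h import *
f=grab('wrist');cv2.imwrite('pics/w1.png',f['pixels']);np.savez('w1.npz',**f)
print(-f['R'].T@f['t'],f['fx']);print(proj(f,[.509,-.232,.042]),proj(f,[.515,-.2035,.082]))
s=state();print(s['tool_pos'],s['time'],s['contact_force'])
plan([.515,-.2035,.20],76.3)"
```

```text
[ 0.53366505 -0.12740179  0.32848814] 358.9438254169064
[318.28214395 208.32386885] [317.1532447  189.98297902]
[ 0.51392767 -0.20640086  0.20038213] 1.75 [-0.21250722 -0.23842521 -1.05651792]
trans [0.31 0.04 0.04] rot [ 0.001   0.0017 -0.0013]
```

View pics/w1.png

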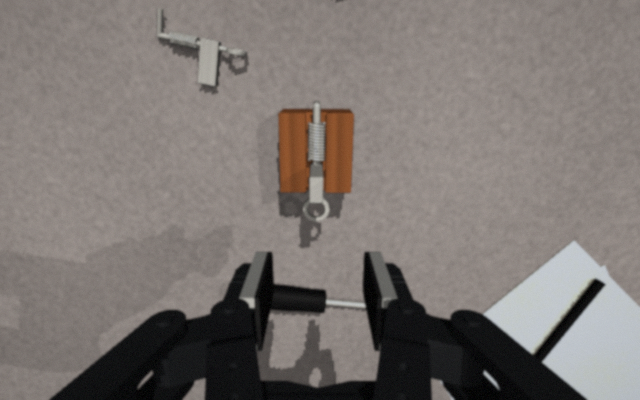

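The wrist view shows the spring square in the frame: eye at (316,209), tab top near (317,190), leg at (317,104). All are within 1 mm of the prediction, so I'll descend and grip.

>>> send_rows([
  {"translation": [0.2, 0.05, 4], "delta_rot": [0, 0, 0], "jaw": 4},
  {"translation": [0.2, 0.05, 8], "delta_rot": [0, 0, 0], "jaw": 4},
  {"translation": [0.2, 0.05, 10], "delta_rot": [0, 0, 0], "jaw": 4},
  {"translation": [0.2, 0.05, 12], "delta_rot": [0, 0, 0], "jaw": 4},
  {"translation": [0.2, 0.05, 13], "delta_rot": [0, 0, 0], "jaw": 4},
  {"translation": [0.2, 0.05, 13.7], "delta_rot": [0, 0, 0], "jaw": 4},
  {"translation": [0.2, 0.05, 13.7], "delta_rot": [0, 0, 0], "jaw": 4},
  {"translation": [0.2, 0.05, 13.7], "delta_rot": [0, 0, 0], "jaw": 4},
])

```text
time: 2.55
tool_pos: [0.5159, -0.2046, 0.0643]
tool_rot: [0.002, 0.786, 0.618, -0.0]
contact_force: [0.9, -1.3, 0.1]
gripper_width: 0.474
grasp_force: 0.0
```

>>> send_rows([
  {"translation": [0, 0, 0], "delta_rot": [0, 0, 0], "jaw": 2.5},
  {"translation": [0, 0, 0], "delta_rot": [0, 0, 0], "jaw": 1.5},
  {"translation": [0, 0, 0], "delta_rot": [0, 0, 0], "jaw": 0.8},
  {"translation": [0, 0, 0], "delta_rot": [0, 0, 0], "jaw": 0.5},
  {"translation": [0, 0, 0], "delta_rot": [0, 0, 0], "jaw": 0.5},
  {"translation": [0, 0, 0], "delta_rot": [0, 0, 0], "jaw": 0.5},
  {"translation": [0, 0, 0], "delta_rot": [0, 0, 0], "jaw": 0.5},
  {"translation": [0, 0, 0], "delta_rot": [0, 0, 0], "jaw": 0.5},
])

```text
time: 3.35
tool_pos: [0.5151, -0.2041, 0.0641]
tool_rot: [0.0, 0.786, 0.618, -0.001]
contact_force: [-4.7, 1.0, 5.9]
gripper_width: 0.106
grasp_force: 58.9
```

>>> send_rows([
  {"translation": [0, 0, -1], "delta_rot": [0, 0, 0], "jaw": 0.5},
  {"translation": [0, 0, -3], "delta_rot": [0, 0, 0], "jaw": 0.5},
  {"translation": [0, 0, -5], "delta_rot": [0, 0, 0], "jaw": 0.5},
  {"translation": [0, 0, -7], "delta_rot": [0, 0, 0], "jaw": 0.5},
  {"translation": [0, 0, -8], "delta_rot": [0, 0, 0], "jaw": 0.5},
  {"translation": [0, 0, -9], "delta_rot": [0, 0, 0], "jaw": 0.5},
  {"translation": [0, 0, -9], "delta_rot": [0, 0, 0], "jaw": 0.5},
  {"translation": [0, 0, -9], "delta_rot": [0, 0, 0], "jaw": 0.5},
])

```text
time: 4.15
tool_pos: [0.515, -0.2038, 0.1527]
tool_rot: [0.0, 0.786, 0.618, -0.001]
contact_force: [0.1, 0.3, -0.5]
gripper_width: 0.11
grasp_force: 58.5
```

```bash
python3 -c "
from h import *
s=state();print(s['tool_pos'],s['time'],s['contact_force'],s['ft_torque'])
plan([.6376,.1612,.154],81.5)"
```

```text
[ 0.51497406 -0.20377367  0.15266069] 4.15 [ 0.05103768  0.28858876 -0.48232666] [-0.04554338  0.0078666   0.03438594]
trans [38.36  3.27 -0.19] rot [ 0.0001  0.0015 -0.0907]
```

>>> send_rows([
  {"translation": [5, 0.4, 0], "delta_rot": [0, 0, -0.03], "jaw": 0.5},
  {"translation": [10, 0.8, 0], "delta_rot": [0, 0, -0.06], "jaw": 0.5},
  {"translation": [15, 1.3, 0], "delta_rot": [0, 0, -0.09], "jaw": 0.5},
  {"translation": [20, 1.7, 0], "delta_rot": [0, 0, -0.09], "jaw": 0.5},
  {"translation": [25, 2.1, 0], "delta_rot": [0, 0, -0.09], "jaw": 0.5},
  {"translation": [29, 2.5, 0], "delta_rot": [0, 0, -0.09], "jaw": 0.5},
  {"translation": [32, 2.7, 0], "delta_rot": [0, 0, -0.09], "jaw": 0.5},
  {"translation": [34, 2.9, 0], "delta_rot": [0, 0, -0.09], "jaw": 0.5},
])

```text
time: 4.95
tool_pos: [0.6234, 0.1217, 0.151]
tool_rot: [-0.0, 0.757, 0.653, -0.001]
contact_force: [0.5, -0.6, -1.1]
gripper_width: 0.109
grasp_force: 58.4
```

>>> send_rows([
  {"translation": [1, 0.1, 0], "delta_rot": [0, 0, 0], "jaw": 0.5},
  {"translation": [2, 0.2, 0], "delta_rot": [0, 0, 0], "jaw": 0.5},
  {"translation": [3, 0.25, 0], "delta_rot": [0, 0, 0], "jaw": 0.5},
  {"translation": [3.5, 0.3, 0], "delta_rot": [0, 0, 0], "jaw": 0.5},
  {"translation": [3.7, 0.3, 0], "delta_rot": [0, 0, 0], "jaw": 0.5},
  {"translation": [3.7, 0.3, 0], "delta_rot": [0, 0, 0], "jaw": 0.5},
  {"translation": [3.7, 0.3, 0], "delta_rot": [0, 0, 0], "jaw": 0.5},
  {"translation": [3.7, 0.3, 0], "delta_rot": [0, 0, 0], "jaw": 0.5},
])

```text
time: 5.75
tool_pos: [0.6323, 0.1553, 0.1527]
tool_rot: [0.001, 0.758, 0.652, -0.0]
contact_force: [-0.0, -0.5, -0.8]
gripper_width: 0.104
grasp_force: 58.4
```

```bash
python3 -c "
from h import *
f=grab('wrist');np.savez('w2.npz',**f);cv2.imwrite('pics/w2.png',cv2.resize(f['pixels'][:,160:480],None,fx=1.5*1,fy=1.5,interpolation=cv2.INTER_CUBIC))
s=state();print(s['tool_pos'],s['time'],s['contact_force'])
print(proj(f,[.6459,.2166,.036]),proj(f,[.6228,.1045,.04]))
plan([.6376,.1612,.154],81.5)"
```

```text
[0.63234532 0.15528698 0.15270013] 5.8 [-0.59213401 -0.12504544 -0.19188582]
[323.13338053 105.19243387] [314.24579404 261.48567901]
trans [ 0.66  0.43 -0.13] rot [ 0.0007  0.0018 -0.0011]
```

View pics/w2.png

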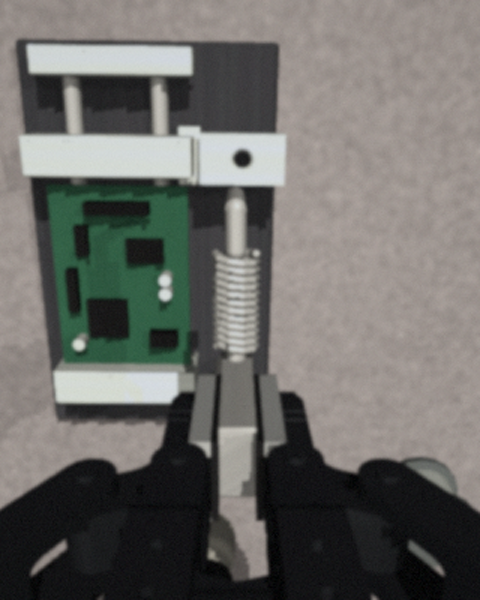

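In the close view the hole is at (321,105), the leg's bend at about (316,127) and the coils run down to the tab. I'll refine the hole position, clamp yaw and leg position by rays.

```bash
python3 - <<'E'
from h import *
f=dict(np.load('w2.npz')); g=cv2.cvtColor(f['pixels'],cv2.COLOR_BGR2GRAY)
d=lambda x,y:((x+.5)/1.5-.5+160,(y+.5)/1.5-.5)
w=255-g[97:113,313:330].astype(float); w=np.clip(w-130,0,None); v,u=np.mgrid[97:113,313:330]
hu,hv=(w*u).sum()/w.sum(),(w*v).sum()/w.sum(); hole=ray(f,hu,hv,.036); print('hole',hu,hv,hole)
ang=lambda d:np.degrees(np.arctan2(d[1],d[0]))
for n,a,b,z in [('baseR',(270,370),(278,43),.01),('baseL',(57,418),(17,40),.01),('baseTop',(17,40),(278,43),.01),('jawFar',(27,45),(192,46),.036),('jawslide top',(23,136),(190,134),.036),('jawslide bot',(22,175),(190,183),.036),('post jaw bot',(56,403),(178,402),.036)]:
    A=ray(f,*d(*a),z);B=ray(f,*d(*b),z);print(n,A[:2],B[:2],ang(B-A),np.linalg.norm((B-A)))
s=state();T=s['tool_pos'];zax=T[2]+.005-.026
print('zax',zax)
tx=rot().apply([1,0,0]);print('yaw',ang(tx),tx)
print('leg kin',T+.056*tx)
print('leg bend top seen',ray(f,*d(235,188),zax+.003), 'coil', ray(f,*d(237,305),zax+.007))
print('wire mid',ray(f,*d(235.5,225),zax+.003))
P=pts(f)
for q in [(235,200),(237,300),(220,400),(235,470)]: x,y=map(int,d(*q)); print(q,P[y,x])
E
```

```text
hole 321.17597998331945 105.40116763969975 [0.6445969 0.2166594 0.036    ]
baseR [0.64332363 0.09886581] [0.66836561 0.26307696] 81.32927109870958 0.16610960840916716
baseL [0.51829759 0.08679451] [0.55039263 0.28200892] 80.66357312947629 0.1978351748014005
baseTop [0.55039263 0.28200892] [0.66836561 0.26307696] -9.116929992129029 0.11948240297256378
jawFar [0.5630414  0.27512983] [0.6306535  0.26462153] -8.834254306681212 0.06842382822048629
jawslide top [0.55148537 0.24021736] [0.62367261 0.23023796] -7.870868458337212 0.07287376819484626
jawslide bot [0.54647334 0.22407646] [0.61996802 0.20948519] -11.229200348613215 0.0749291169243985
post jaw bot [0.53218171 0.10976791] [0.59433441 0.10098666] -8.041817740123795 0.06276995983818541
zax 0.1317001287496761
yaw 81.43599311305826 [ 0.14891393  0.98884849 -0.00181506]
leg kin [0.6406845  0.2106625  0.15259849]
leg bend top seen [0.64172195 0.21701018 0.13470013] coil [0.63751397 0.18535789 0.13870013]
wire mid [0.64035671 0.20705813 0.13470013]
(235, 200) [0.64095167 0.21335889 0.1308674 ]
(237, 300) [0.63729385 0.18626354 0.13583559]
(220, 400) [0.62978549 0.16559967 0.15477421]
(235, 470) [0.63215407 0.15442778 0.17007684]
```

>>> send_rows([
  {"translation": [-3, 0, 0], "delta_rot": [0, 0, 0], "jaw": 0.5},
  {"translation": [-6, 0, 0], "delta_rot": [0, 0, 0], "jaw": 0.5},
  {"translation": [-9, 0, 0], "delta_rot": [0, 0, 0], "jaw": 0.5},
  {"translation": [-11, 0, 0], "delta_rot": [0, 0, 0], "jaw": 0.5},
  {"translation": [-12, 0, 0], "delta_rot": [0, 0, 0], "jaw": 0.5},
  {"translation": [-12, 0, 0], "delta_rot": [0, 0, 0], "jaw": 0.5},
  {"translation": [-12, 0, 0], "delta_rot": [0, 0, 0], "jaw": 0.5},
  {"translation": [-12, 0, 0], "delta_rot": [0, 0, 0], "jaw": 0.5},
])

```text
time: 6.6
tool_pos: [0.6147, 0.0379, 0.1529]
tool_rot: [0.001, 0.757, 0.653, -0.0]
contact_force: [-0.3, 0.7, -1.2]
gripper_width: 0.106
grasp_force: 58.5
```

```bash
python3 -c "
from h import *
f=grab('wrist');np.savez('w3.npz',**f);cv2.imwrite('pics/w3.png',cv2.resize(f['pixels'][0:200,200:440],None,fx=3,fy=3,interpolation=cv2.INTER_CUBIC))
s=state();print(s['tool_pos'],s['time'],s['contact_force'])
print(proj(f,[.6446,.2167,.036]),proj(f,[.6228,.1045,.04]))"
```

```text
[0.61465788 0.03797874 0.15285085] 6.65 [-0.09522403  0.50662795 -1.60980349]
[ 322.44674079 -113.062453  ] [313.95191437  98.84967508]
```

View pics/w3.png

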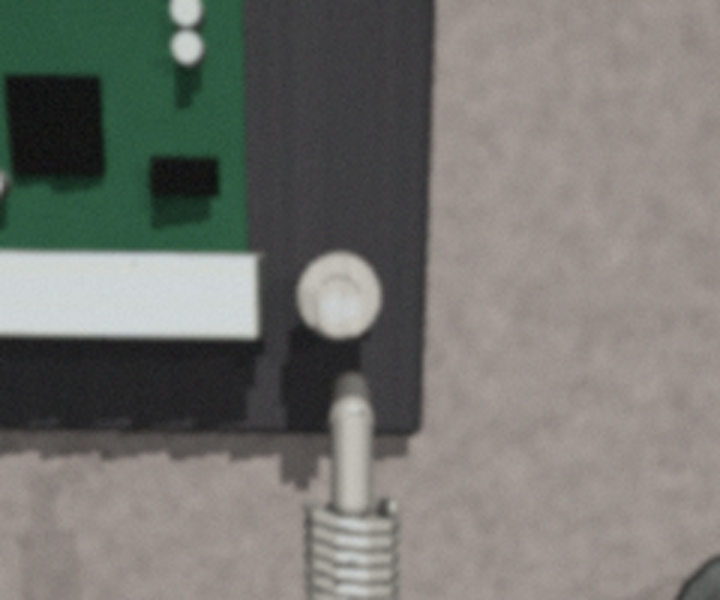

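The post's disc is at px (313,98), the leg bend at (317,134.5) and the lower leg end at about (316.5,126).

```bash
python3 - <<'E'
from h import *
f=dict(np.load('w3.npz')); d=lambda x,y:((x+.5)/3-.5+200,(y+.5)/3-.5)
post=ray(f,*d(340,295),.036); print('post',post)
s=state();T=np.array(s['tool_pos']);R=rot();zax=T[2]+.005-.026
loc=lambda p:((R.inv().apply(p-T))*1000).round(1)
print('leg front edge bottom',loc(ray(f,*d(351,373),zax-.026)),'bend outer',loc(ray(f,*d(350.5,397),zax+.001)),'wire',loc(ray(f,*d(352,480),zax+.003)),'coil',loc(ray(f,*d(352,560),zax+.007)))
hole=np.array([.6446,.2167,.036]); x=np.array([np.cos(np.radians(81.1)),np.sin(np.radians(81.1))]); y=np.array([-x[1],x[0]])
print('hole-post in clamp x,y',(hole-post)[:2]@x,(hole-post)[:2]@y)
# base edges
A=ray(f,*d(418,432),.01);B=ray(f,*d(434,5),.01);print('right edge yaw',np.degrees(np.arctan2(*(B-A)[1::-1])), 'corner',A, 'corner-post',(A-post)[:2]@x,(A-post)[:2]@y)
C=ray(f,*d(0,251),.036);D=ray(f,*d(258,255),.036);print(np.degrees(np.arctan2(*(D-C)[1::-1]))+90)
E
```

```text
post [0.6221895  0.10489583 0.036     ]
leg front edge bottom [59.3  0.1 46.9] bend outer [59.4  0.1 19.9] wire [48.3  0.3 17.9] coil [37.9  0.3 13.9]
hole-post in clamp x,y 0.1139251703920167 -0.004843406283349616
right edge yaw 80.50487252360425 corner [0.63614096 0.06743433 0.01      ] corner-post -0.03485202149169864 -0.01957916215367525
80.71189473747074
```

```bash
python3 -c "
from h import *
plan([.6333,.1615,.094],78.5)"
```

```text
trans [12.5   0.02  5.87] rot [0.0007 0.0014 0.0529]
```

>>> send_rows([
  {"translation": [4, 0, 0], "delta_rot": [0, 0, 0.02], "jaw": 0.5},
  {"translation": [8, 0, 0], "delta_rot": [0, 0, 0.04], "jaw": 0.5},
  {"translation": [11, 0, 0], "delta_rot": [0, 0, 0.053], "jaw": 0.5},
  {"translation": [12.5, 0, 1], "delta_rot": [0, 0, 0.053], "jaw": 0.5},
  {"translation": [12.5, 0, 3], "delta_rot": [0, 0, 0.053], "jaw": 0.5},
  {"translation": [12.5, 0, 5], "delta_rot": [0, 0, 0.053], "jaw": 0.5},
  {"translation": [12.5, 0, 5.8], "delta_rot": [0, 0, 0.053], "jaw": 0.5},
  {"translation": [12.5, 0, 5.8], "delta_rot": [0, 0, 0.053], "jaw": 0.5},
])

```text
time: 7.45
tool_pos: [0.6316, 0.1602, 0.0921]
tool_rot: [-0.0, 0.775, 0.632, -0.002]
contact_force: [-1.0, 0.1, -0.8]
gripper_width: 0.106
grasp_force: 58.5
```

>>> send_rows([
  {"translation": [0, 0, 0], "delta_rot": [0, 0, 0], "jaw": 0.5},
  {"translation": [0, 0, 0], "delta_rot": [0, 0, 0], "jaw": 0.5},
  {"translation": [0, 0, 0], "delta_rot": [0, 0, 0], "jaw": 0.5},
  {"translation": [0, 0, 0], "delta_rot": [0, 0, 0], "jaw": 0.5},
  {"translation": [0, 0, 0], "delta_rot": [0, 0, 0], "jaw": 0.5},
  {"translation": [0, 0, 0], "delta_rot": [0, 0, 0], "jaw": 0.5},
  {"translation": [0, 0, 0], "delta_rot": [0, 0, 0], "jaw": 0.5},
  {"translation": [0, 0, 0], "delta_rot": [0, 0, 0], "jaw": 0.5},
])

```text
time: 8.25
tool_pos: [0.6331, 0.1605, 0.0946]
tool_rot: [0.001, 0.775, 0.632, -0.0]
contact_force: [-0.3, 0.7, -0.7]
gripper_width: 0.103
grasp_force: 58.5
```

```bash
python3 -c "
from h import *
f=grab('wrist');np.savez('w4.npz',**f);cv2.imwrite('pics/w4.png',cv2.resize(f['pixels'][60:200,240:400],None,fx=4,fy=4,interpolation=cv2.INTER_CUBIC))
s=state();print(s['tool_pos'],s['time'],s['contact_force'])
print(proj(f,[.6446,.2167,.036]))
plan([.6333,.1615,.094],78.5)"
```

```text
[0.6330856 0.1605099 0.0945905] 8.3 [-0.82431605 -0.15651452 -0.67075774]
[316.48668729 124.89410455]
trans [0.1  0.   0.06] rot [ 0.0007  0.0017 -0.0013]
```

View pics/w4.png

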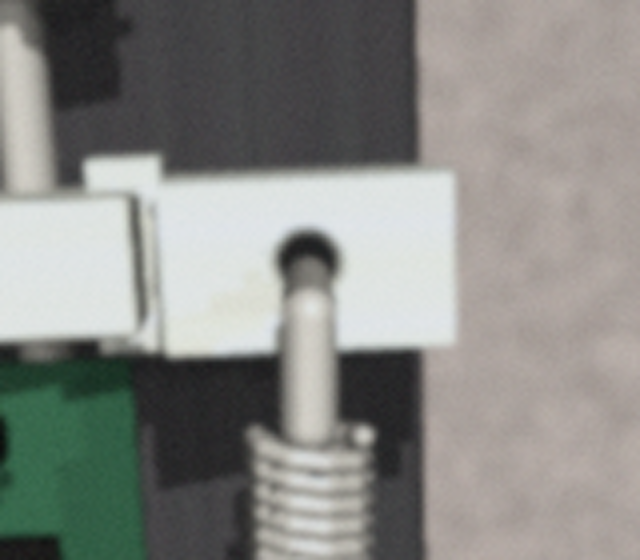

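The leg is over the hole: hole centre at px (316.6,125.5), leg end just behind it and aligned sideways. I need about +1 mm in tool x, then a slow descent.

```bash
python3 - <<'E'
from h import *
f=dict(np.load('w4.npz')); d=lambda x,y:((x+.5)/4-.5+240,(y+.5)/4-.5+60)
T=np.array(state()['tool_pos']);R=rot();loc=lambda p:((R.inv().apply(p-T))*1000).round(1)
print('hole',loc(ray(f,*d(308,263),.036)),'front edge of leg end',loc(ray(f,*d(309,257),T[2]-.048)),'wire',loc(ray(f,*d(310,380),T[2]-.019)))
E
```

```text
hole [57.2  0.  58.5] front edge of leg end [59.3  0.2 47.9] wire [50.3  0.3 18.9]
```

>>> send_rows([
  {"translation": [0.1, 0, 0.1], "delta_rot": [0, 0, 0], "jaw": 0.5},
  {"translation": [0.1, 0, 0.2], "delta_rot": [0, 0, 0], "jaw": 0.5},
  {"translation": [0.1, 0, 0.3], "delta_rot": [0, 0, 0], "jaw": 0.5},
  {"translation": [0.1, 0, 0.4], "delta_rot": [0, 0, 0], "jaw": 0.5},
  {"translation": [0.1, 0, 0.5], "delta_rot": [0, 0, 0], "jaw": 0.5},
  {"translation": [0.1, 0, 0.6], "delta_rot": [0, 0, 0], "jaw": 0.5},
  {"translation": [0.1, 0, 0.7], "delta_rot": [0, 0, 0], "jaw": 0.5},
  {"translation": [0.1, 0, 0.7], "delta_rot": [0, 0, 0], "jaw": 0.5},
])

```text
time: 9.1
tool_pos: [0.6332, 0.1615, 0.0874]
tool_rot: [0.001, 0.775, 0.632, -0.001]
contact_force: [0.5, 0.4, -0.9]
gripper_width: 0.11
grasp_force: 58.5
```

>>> send_rows([
  {"translation": [0, -0.02, 0.08], "delta_rot": [0, 0, 0], "jaw": 0.5},
  {"translation": [0, -0.02, 0.16], "delta_rot": [0, 0, 0], "jaw": 0.5},
  {"translation": [0, -0.02, 0.24], "delta_rot": [0, 0, 0], "jaw": 0.5},
  {"translation": [0, -0.02, 0.32], "delta_rot": [0, 0, 0], "jaw": 0.5},
  {"translation": [0, -0.02, 0.4], "delta_rot": [0, 0, 0], "jaw": 0.5},
  {"translation": [0, -0.02, 0.45], "delta_rot": [0, 0, 0], "jaw": 0.5},
  {"translation": [0, -0.02, 0.5], "delta_rot": [0, 0, 0], "jaw": 0.5},
  {"translation": [0, -0.02, 0.5], "delta_rot": [0, 0, 0], "jaw": 0.5},
])

```text
time: 9.9
tool_pos: [0.6331, 0.1615, 0.0826]
tool_rot: [0.001, 0.775, 0.632, -0.0]
contact_force: [-0.5, 0.7, -1.8]
gripper_width: 0.107
grasp_force: 58.5
```

>>> send_rows([
  {"translation": [0, 0, 0.05], "delta_rot": [0, 0, 0], "jaw": 0.5},
  {"translation": [0, 0, 0.1], "delta_rot": [0, 0, 0], "jaw": 0.5},
  {"translation": [0, 0, 0.15], "delta_rot": [0, 0, 0], "jaw": 0.5},
  {"translation": [0, 0, 0.2], "delta_rot": [0, 0, 0], "jaw": 0.5},
  {"translation": [0, 0, 0.25], "delta_rot": [0, 0, 0], "jaw": 0.5},
  {"translation": [0, 0, 0.3], "delta_rot": [0, 0, 0], "jaw": 0.5},
  {"translation": [0, 0, 0.3], "delta_rot": [0, 0, 0], "jaw": 0.5},
  {"translation": [0, 0, 0.3], "delta_rot": [0, 0, 0], "jaw": 0.5},
])

```text
time: 10.7
tool_pos: [0.6331, 0.1615, 0.0796]
tool_rot: [0.001, 0.775, 0.632, -0.0]
contact_force: [-0.9, -0.3, -1.5]
gripper_width: 0.109
grasp_force: 58.5
```

>>> send_rows([
  {"translation": [0, 0, 0.08], "delta_rot": [0, 0, 0], "jaw": 0.5},
  {"translation": [0, 0, 0.16], "delta_rot": [0, 0, 0], "jaw": 0.5},
  {"translation": [0, 0, 0.24], "delta_rot": [0, 0, 0], "jaw": 0.5},
  {"translation": [0, 0, 0.32], "delta_rot": [0, 0, 0], "jaw": 0.5},
  {"translation": [0, 0, 0.4], "delta_rot": [0, 0, 0], "jaw": 0.5},
  {"translation": [0, 0, 0.5], "delta_rot": [0, 0, 0], "jaw": 0.5},
  {"translation": [0, 0, 0.5], "delta_rot": [0, 0, 0], "jaw": 0.5},
  {"translation": [0, 0, 0.5], "delta_rot": [0, 0, 0], "jaw": 0.5},
])

```text
time: 11.5
tool_pos: [0.6331, 0.1615, 0.0746]
tool_rot: [0.001, 0.775, 0.632, -0.0]
contact_force: [0.5, -0.3, -1.6]
gripper_width: 0.104
grasp_force: 58.5
```

```bash
python3 - <<'E'
from h import *
s=state();T=np.array(s['tool_pos']);print(T,s['contact_force'],s['ft_torque'])
f=grab('wrist');np.savez('w5.npz',**f)
post=np.array([.6222,.1049,.036]);R=rot()
c=np.radians(81);x=np.array([np.cos(c),np.sin(c),0])
print('eye-post now, clamp frame', (T+R.apply([-.0287,.0002,0])-post)@x, (T+R.apply([-.0287,.0002,0])-post)@np.array([-x[1],x[0],0]))
for e in(-.0005,.003): plan(post+x*e-R.apply([-.0287,.0002,0])+[0,0,T[2]-.036],78.5)
E
```

```text
[0.63312263 0.16149992 0.07458726] [ 0.47163522 -0.33468843 -1.59468137] [-0.02756523  0.06264029 -0.01871463]
eye-post now, clamp frame 0.028931781719672384 -0.0008445934830291175
trans [-2.94  0.04  0.02] rot [ 0.0008  0.0017 -0.0013]
trans [-2.6   0.03  0.02] rot [ 0.0008  0.0017 -0.0013]
```

>>> send_rows([
  {"translation": [-0.4, 0.01, 0], "delta_rot": [0, 0, 0], "jaw": 0.5},
  {"translation": [-0.8, 0.01, 0], "delta_rot": [0, 0, 0], "jaw": 0.5},
  {"translation": [-1.2, 0.02, 0], "delta_rot": [0, 0, 0], "jaw": 0.5},
  {"translation": [-1.6, 0.02, 0], "delta_rot": [0, 0, 0], "jaw": 0.5},
  {"translation": [-2.0, 0.03, 0], "delta_rot": [0, 0, 0], "jaw": 0.5},
  {"translation": [-2.3, 0.03, 0], "delta_rot": [0, 0, 0], "jaw": 0.5},
  {"translation": [-2.6, 0.04, 0], "delta_rot": [0, 0, 0], "jaw": 0.5},
  {"translation": [-2.6, 0.04, 0], "delta_rot": [0, 0, 0], "jaw": 0.5},
])

```text
time: 12.35
tool_pos: [0.6283, 0.136, 0.0747]
tool_rot: [0.001, 0.775, 0.632, -0.0]
contact_force: [0.9, 5.4, -0.9]
gripper_width: 0.106
grasp_force: 58.4
```

```bash
python3 - <<'E'
from h import *
s=state();T=np.array(s['tool_pos']);print(T,s['contact_force'],s['ft_torque'])
f=grab('wrist');np.savez('w6.npz',**f); g=grab('top');np.savez('t6.npz',**g)
post=np.array([.6222,.1049,.036]);R=rot()
u,v=proj(g,post).astype(int); a=cv2.resize(g['pixels'][v-35:v+25,u-60:u+20],None,fx=5,fy=5,interpolation=cv2.INTER_CUBIC)
b=cv2.resize(f['pixels'][40:240,240:400],None,fx=2,fy=2,interpolation=cv2.INTER_CUBIC)
k=np.zeros((400,720,3),np.uint8);k[:300,:400]=a;k[:,400:]=b;cv2.imwrite('pics/c6.png',k)
c=np.radians(81);x=np.array([np.cos(c),np.sin(c),0]);y=np.array([-x[1],x[0],0])
e=T+R.apply([-.0287,.0002,0])-post;print('eye-post',e@x,e@y)
E
```

```text
[0.62826779 0.13599212 0.07469423] [ 0.94069967  5.36618785 -0.89656567] [ 0.84725183 -0.17581882  0.10937863]
eye-post 0.0029785885585422583 -3.8464876931957005e-05
```

View pics/c6.png

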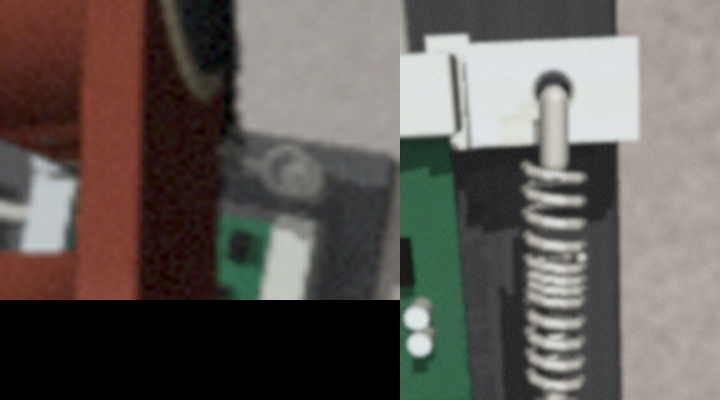

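The leg is hooked and the spring is stretched at 5.4 N, so the jaw is shut. The eye shows over the post at crop (293,170). Next I pull 4.5 mm further and lower gently.

>>> send_rows([
  {"translation": [-0.25, 0.01, 0], "delta_rot": [0, 0, 0], "jaw": 0.5},
  {"translation": [-0.45, 0.02, 0], "delta_rot": [0, 0, 0], "jaw": 0.5},
  {"translation": [-0.45, 0.02, 0.0], "delta_rot": [0, 0, 0], "jaw": 0.5},
  {"translation": [-0.45, 0.02, 0.1], "delta_rot": [0, 0, 0], "jaw": 0.5},
  {"translation": [-0.45, 0.02, 0.2], "delta_rot": [0, 0, 0], "jaw": 0.5},
  {"translation": [-0.45, 0.02, 0.3], "delta_rot": [0, 0, 0], "jaw": 0.5},
  {"translation": [-0.45, 0.02, 0.35], "delta_rot": [0, 0, 0], "jaw": 0.5},
  {"translation": [-0.45, 0.02, 0.4], "delta_rot": [0, 0, 0], "jaw": 0.5},
])

```text
time: 13.25
tool_pos: [0.6281, 0.1325, 0.0719]
tool_rot: [0.0, 0.775, 0.632, 0.001]
contact_force: [-0.9, 5.6, 3.6]
gripper_width: 0.11
grasp_force: 59.0
```

>>> send_rows([
  {"translation": [0, 0, 0.03], "delta_rot": [0, 0, 0], "jaw": 0.5},
  {"translation": [0, 0, 0.06], "delta_rot": [0, 0, 0], "jaw": 0.5},
  {"translation": [0, 0, 0.09], "delta_rot": [0, 0, 0], "jaw": 0.5},
  {"translation": [0, 0, 0.12], "delta_rot": [0, 0, 0], "jaw": 0.5},
  {"translation": [0, 0, 0.15], "delta_rot": [0, 0, 0], "jaw": 0.5},
  {"translation": [0, 0, 0.15], "delta_rot": [0, 0, 0], "jaw": 0.5},
  {"translation": [0, 0, 0.15], "delta_rot": [0, 0, 0], "jaw": 0.5},
  {"translation": [0, 0, 0.15], "delta_rot": [0, 0, 0], "jaw": 0.5},
])

```text
time: 14.05
tool_pos: [0.6281, 0.1324, 0.0704]
tool_rot: [0.001, 0.775, 0.632, 0.0]
contact_force: [-1.0, 5.4, 2.3]
gripper_width: 0.108
grasp_force: 59.0
```

>>> send_rows([
  {"translation": [0, 0, -0.15], "delta_rot": [0, 0, 0], "jaw": 0.5},
  {"translation": [0, 0, -0.3], "delta_rot": [0, 0, 0], "jaw": 0.5},
  {"translation": [0, 0, -0.3], "delta_rot": [0, 0, 0], "jaw": 0.5},
  {"translation": [-0.1, -0.04, -0.3], "delta_rot": [0, 0, 0], "jaw": 0.5},
  {"translation": [-0.1, -0.04, -0.3], "delta_rot": [0, 0, 0], "jaw": 0.5},
  {"translation": [-0.1, -0.04, -0.3], "delta_rot": [0, 0, 0], "jaw": 0.5},
  {"translation": [-0.1, -0.04, -0.3], "delta_rot": [0, 0, 0], "jaw": 0.5},
  {"translation": [-0.1, -0.04, -0.3], "delta_rot": [0, 0, 0], "jaw": 0.5},
])

```text
time: 14.85
tool_pos: [0.627, 0.1312, 0.072]
tool_rot: [0.001, 0.775, 0.632, -0.0]
contact_force: [2.2, 5.5, -2.8]
gripper_width: 0.104
grasp_force: 58.5
```

```bash
cat > e.py <<'E'
from h import *
s=state();T=np.array(s['tool_pos']);print(T,s['contact_force'],s['ft_torque'],s['time'])
post=np.array([.6222,.1049,.036]);R=rot()
c=np.radians(81);x=np.array([np.cos(c),np.sin(c),0]);y=np.array([-x[1],x[0],0])
e=T+R.apply([-.0287,.0002,.0212])-post;print('eye-post mm',e@x*1e3,e@y*1e3,e[2]*1e3,'tool z',R.apply([0,0,1]))
E
python3 - <<'E'
from e import *
g=grab('side');np.savez('s7.npz',**g)
u,v=proj(g,post).astype(int);print(u,v)
cv2.imwrite('pics/s7.png',cv2.resize(g['pixels'][v-40:v+25,u-45:u+35],None,fx=8,fy=8,interpolation=cv2.INTER_CUBIC))
E
```

```text
[0.62698882 0.13115796 0.07196774] [ 2.21046282  5.46158236 -2.8389721 ] [ 1.0168009  -0.30120415 -0.013545  ] 14.85
eye-post mm -2.0158854264738912 0.4474796409308482 14.793403394861203 tool z [ 4.91250658e-04 -1.00789800e-03 -9.99999371e-01]
315 193
```

View pics/s7.png

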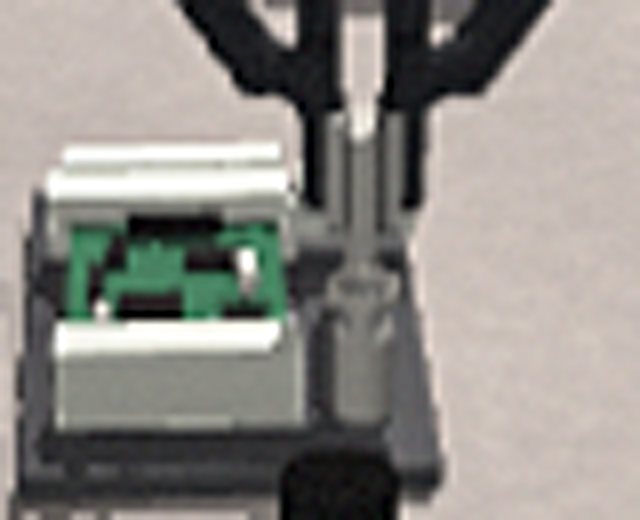

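The side view shows the eye ring at crop (362,285) centred over the post's top at about (360,290). The earlier vertical forces look like friction of the leg in the hole: they changed sign with the direction of motion. I'll centre and lower.

>>> send_rows([
  {"translation": [0.04, 0.04, 0], "delta_rot": [0, 0, 0], "jaw": 0.5},
  {"translation": [0.04, 0.04, 0.06], "delta_rot": [0, 0, 0], "jaw": 0.5},
  {"translation": [0.04, 0.04, 0.12], "delta_rot": [0, 0, 0], "jaw": 0.5},
  {"translation": [0.04, 0.04, 0.18], "delta_rot": [0, 0, 0], "jaw": 0.5},
  {"translation": [0.04, 0.04, 0.24], "delta_rot": [0, 0, 0], "jaw": 0.5},
  {"translation": [0.04, 0.04, 0.3], "delta_rot": [0, 0, 0], "jaw": 0.5},
  {"translation": [0.04, 0.04, 0.3], "delta_rot": [0, 0, 0], "jaw": 0.5},
  {"translation": [0.04, 0.04, 0.3], "delta_rot": [0, 0, 0], "jaw": 0.5},
])

```text
time: 15.7
tool_pos: [0.6279, 0.1319, 0.0703]
tool_rot: [0.0, 0.775, 0.632, 0.0]
contact_force: [-0.0, 5.5, 2.3]
gripper_width: 0.107
grasp_force: 59.2
```

```bash
python3 e.py
```

```text
[0.62789832 0.13189999 0.07029037] [-3.06703308e-03  5.49070918e+00  2.34535309e+00] [1.39562155 0.14202234 0.12610447] 15.7
eye-post mm -1.1183826572330702 -0.3571852642487474 13.08467731338516 tool z [ 1.27899695e-03 -4.91447505e-05 -9.99999181e-01]
```

>>> send_rows([
  {"translation": [-0.02, -0.02, 0.04], "delta_rot": [0, 0, 0], "jaw": 0.5},
  {"translation": [-0.02, -0.02, 0.08], "delta_rot": [0, 0, 0], "jaw": 0.5},
  {"translation": [-0.02, -0.02, 0.12], "delta_rot": [0, 0, 0], "jaw": 0.5},
  {"translation": [-0.02, -0.02, 0.16], "delta_rot": [0, 0, 0], "jaw": 0.5},
  {"translation": [-0.02, -0.02, 0.2], "delta_rot": [0, 0, 0], "jaw": 0.5},
  {"translation": [-0.02, -0.02, 0.2], "delta_rot": [0, 0, 0], "jaw": 0.5},
  {"translation": [-0.02, -0.02, 0.2], "delta_rot": [0, 0, 0], "jaw": 0.5},
  {"translation": [-0.02, -0.02, 0.2], "delta_rot": [0, 0, 0], "jaw": 0.5},
])

```text
time: 16.5
tool_pos: [0.6278, 0.1318, 0.0684]
tool_rot: [0.0, 0.775, 0.632, 0.001]
contact_force: [-0.3, 6.1, 2.3]
gripper_width: 0.108
grasp_force: 59.2
```

```bash
python3 e.py
```

```text
[0.62780915 0.13176993 0.06843204] [-0.27400966  6.09306603  2.31301501] [1.32162689 0.03286519 0.11732627] 16.5
eye-post mm -1.2572646045890405 -0.29526081959458034 11.22128637762345 tool z [ 1.65143216e-03  5.74212613e-05 -9.99998635e-01]
```

>>> send_rows([
  {"translation": [0, 0, 0.06], "delta_rot": [0, 0, 0], "jaw": 0.5},
  {"translation": [0, 0, 0.12], "delta_rot": [0, 0, 0], "jaw": 0.5},
  {"translation": [0, 0, 0.18], "delta_rot": [0, 0, 0], "jaw": 0.5},
  {"translation": [0, 0, 0.24], "delta_rot": [0, 0, 0], "jaw": 0.5},
  {"translation": [0, 0, 0.3], "delta_rot": [0, 0, 0], "jaw": 0.5},
  {"translation": [0, 0, 0.35], "delta_rot": [0, 0, 0], "jaw": 0.5},
  {"translation": [0, 0, 0.35], "delta_rot": [0, 0, 0], "jaw": 0.5},
  {"translation": [0, 0, 0.35], "delta_rot": [0, 0, 0], "jaw": 0.5},
])

```text
time: 17.3
tool_pos: [0.6278, 0.1317, 0.0649]
tool_rot: [0.001, 0.775, 0.632, 0.001]
contact_force: [-0.1, 5.7, 2.9]
gripper_width: 0.107
grasp_force: 59.2
```

```bash
python3 e.py
```

```text
[0.62781954 0.13171756 0.06489394] [-0.12654691  5.74361643  2.87191734] [1.33034017 0.01964754 0.14048871] 17.3
eye-post mm -1.3111263306453949 -0.3155141573690332 7.688186096147888 tool z [ 1.63480066e-03 -1.16697967e-04 -9.99998657e-01]
```

>>> send_rows([
  {"translation": [0, 0, 0.06], "delta_rot": [0, 0, 0], "jaw": 0.5},
  {"translation": [0, 0, 0.12], "delta_rot": [0, 0, 0], "jaw": 0.5},
  {"translation": [0, 0, 0.18], "delta_rot": [0, 0, 0], "jaw": 0.5},
  {"translation": [0, 0, 0.24], "delta_rot": [0, 0, 0], "jaw": 0.5},
  {"translation": [0, 0, 0.3], "delta_rot": [0, 0, 0], "jaw": 0.5},
  {"translation": [0, 0, 0.36], "delta_rot": [0, 0, 0], "jaw": 0.5},
  {"translation": [0, 0, 0.42], "delta_rot": [0, 0, 0], "jaw": 0.5},
  {"translation": [0, 0, 0.42], "delta_rot": [0, 0, 0], "jaw": 0.5},
])

```text
time: 18.1
tool_pos: [0.6279, 0.1318, 0.0612]
tool_rot: [0.001, 0.775, 0.632, 0.001]
contact_force: [-1.8, 7.2, 4.3]
gripper_width: 0.104
grasp_force: 59.6
```

```bash
python3 e.py
```

```text
[0.62787529 0.131783   0.06118018] [-1.75709342  7.24340446  4.32266934] [1.28294226 0.26631516 0.10216002] 18.1
eye-post mm -1.237798024516111 -0.35979614492817674 3.974480442055263 tool z [ 1.52081507e-03 -9.63845917e-05 -9.99998839e-01]
```

>>> send_rows([
  {"translation": [0.1, -0.02, 0], "delta_rot": [0, 0, 0], "jaw": 0.5},
  {"translation": [0.2, -0.03, 0.02], "delta_rot": [0, 0, 0], "jaw": 0.5},
  {"translation": [0.3, -0.03, 0.04], "delta_rot": [0, 0, 0], "jaw": 0.5},
  {"translation": [0.35, -0.03, 0.06], "delta_rot": [0, 0, 0], "jaw": 0.5},
  {"translation": [0.4, -0.03, 0.06], "delta_rot": [0, 0, 0], "jaw": 0.5},
  {"translation": [0.4, -0.03, 0.06], "delta_rot": [0, 0, 0], "jaw": 0.5},
  {"translation": [0.4, -0.03, 0.06], "delta_rot": [0, 0, 0], "jaw": 0.5},
  {"translation": [0.4, -0.03, 0.06], "delta_rot": [0, 0, 0], "jaw": 0.5},
])

```text
time: 18.9
tool_pos: [0.6287, 0.1352, 0.0612]
tool_rot: [0.001, 0.775, 0.633, 0.0]
contact_force: [-2.5, 4.6, 6.4]
gripper_width: 0.106
grasp_force: 60.0
```

```bash
python3 e.py
```

```text
[0.62872932 0.13521066 0.06119166] [-2.50492351  4.55151316  6.39178486] [1.0109922  0.39210233 0.27208378] 18.9
eye-post mm 2.2594086617603932 -0.6935917184971376 4.014268293554279 tool z [ 0.00218533 -0.00123028 -0.99999686]
```

>>> send_rows([
  {"translation": [0.05, -0.03, -0.02], "delta_rot": [0, 0, 0], "jaw": 0.5},
  {"translation": [0.1, -0.03, -0.04], "delta_rot": [0, 0, 0], "jaw": 0.5},
  {"translation": [0.13, -0.03, -0.05], "delta_rot": [0, 0, 0], "jaw": 0.5},
  {"translation": [0.13, -0.03, -0.05], "delta_rot": [0, 0, 0], "jaw": 0.5},
  {"translation": [0.13, -0.03, -0.05], "delta_rot": [0, 0, 0], "jaw": 0.5},
  {"translation": [0.13, -0.03, -0.05], "delta_rot": [0, 0, 0], "jaw": 0.5},
  {"translation": [0.13, -0.03, -0.05], "delta_rot": [0, 0, 0], "jaw": 0.5},
  {"translation": [0.13, -0.03, -0.05], "delta_rot": [0, 0, 0], "jaw": 0.5},
])

```text
time: 19.7
tool_pos: [0.6287, 0.1355, 0.0611]
tool_rot: [0.002, 0.775, 0.632, -0.0]
contact_force: [-1.8, 0.6, 4.9]
gripper_width: 0.109
grasp_force: 59.8
```

```bash
python3 e.py
```

```text
[0.62867045 0.13552003 0.06114501] [-1.7858334   0.61455824  4.94306499] [0.49267995 0.29453332 0.18815634] 19.7
eye-post mm 2.5188414133268098 -0.5841748870409649 4.017880157458756 tool z [ 0.00207549 -0.00299125 -0.99999337]
```

The lateral pull fell to 0.6 N, so the post now carries the load. Next I release and withdraw upward.

>>> send_rows([
  {"translation": [0, 0, 0], "delta_rot": [0, 0, 0], "jaw": 1.2},
  {"translation": [0, 0, 0], "delta_rot": [0, 0, 0], "jaw": 1.8},
  {"translation": [0, 0, 0], "delta_rot": [0, 0, 0], "jaw": 2.6},
  {"translation": [0, 0, 0], "delta_rot": [0, 0, 0], "jaw": 3},
  {"translation": [0, 0, 0], "delta_rot": [0, 0, 0], "jaw": 3},
  {"translation": [0, 0, 0], "delta_rot": [0, 0, 0], "jaw": 3},
  {"translation": [0, 0, 0], "delta_rot": [0, 0, 0], "jaw": 3},
  {"translation": [0, 0, 0], "delta_rot": [0, 0, 0], "jaw": 3},
])

```text
time: 20.5
tool_pos: [0.6278, 0.136, 0.0594]
tool_rot: [0.001, 0.775, 0.632, -0.0]
contact_force: [0.4, 0.3, 0.9]
gripper_width: 0.348
grasp_force: 0.0
```

>>> send_rows([
  {"translation": [0, 0, -1], "delta_rot": [0, 0, 0], "jaw": 3},
  {"translation": [0, 0, -2], "delta_rot": [0, 0, 0], "jaw": 3},
  {"translation": [0, 0, -4], "delta_rot": [0, 0, 0], "jaw": 3},
  {"translation": [0, 0, -6], "delta_rot": [0, 0, 0], "jaw": 3},
  {"translation": [0, 0, -9], "delta_rot": [0, 0, 0], "jaw": 3},
  {"translation": [0, 0, -12], "delta_rot": [0, 0, 0], "jaw": 3},
  {"translation": [-3, 0, -12], "delta_rot": [0, 0, 0], "jaw": 3},
  {"translation": [-6, 0, -12], "delta_rot": [0, 0, 0], "jaw": 3},
])

```text
time: 21.3
tool_pos: [0.6169, 0.0774, 0.1831]
tool_rot: [0.003, 0.774, 0.633, 0.002]
contact_force: [-0.2, -0.6, -0.4]
gripper_width: 0.352
grasp_force: 0.0
```

>>> send_rows([
  {"translation": [-4, 0, 0], "delta_rot": [0, 0, 0], "jaw": 3},
  {"translation": [-8, 0, 0], "delta_rot": [0, 0, 0], "jaw": 3},
  {"translation": [-8, 0, 0], "delta_rot": [0, 0, 0], "jaw": 3},
  {"translation": [-8, 0, 0], "delta_rot": [0, 0, 0], "jaw": 3},
  {"translation": [-8, 0, 0], "delta_rot": [0, 0, 0], "jaw": 3},
  {"translation": [-8, 0, 0], "delta_rot": [0, 0, 0], "jaw": 3},
  {"translation": [-8, 0, 0], "delta_rot": [0, 0, 0], "jaw": 3},
  {"translation": [-8, 0, 0], "delta_rot": [0, 0, 0], "jaw": 3},
])

```text
time: 22.1
tool_pos: [0.5997, -0.0001, 0.1796]
tool_rot: [0.001, 0.774, 0.633, -0.0]
contact_force: [-0.3, 0.6, -0.5]
gripper_width: 0.352
grasp_force: 0.0
```

```bash
python3 - <<'E'
from h import *
s=state();print(s['tool_pos'],s['contact_force'])
f=grab('wrist');P=pts(f)
post=np.array([.6222,.1049,.036]);c=np.radians(81);x=np.array([np.cos(c),np.sin(c),0]);y=np.array([-x[1],x[0],0])
m=P[(f['range_z']>0)];q=np.c_[(m-post)@x,(m-post)@y,m[:,2]]*1e3
sel=lambda a,b,c0,d,z0,z1:q[(q[:,0]>a)&(q[:,0]<b)&(q[:,1]>c0)&(q[:,1]<d)&(q[:,2]>z0)&(q[:,2]<z1)]
t=sel(10,60,-15,10,65,100);print('tab top (expect x 22..42, z~78)',len(t),t[t[:,2]>t[:,2].max()-4].min(0),t[t[:,2]>t[:,2].max()-4].max(0))
r=sel(-15,20,-16,16,34,60);print('eye/post',len(r),r.min(0),r.max(0),np.histogram(r[:,2],[34,36,38,40,42,44,46,48,52,60])[0])
w=sel(90,125,-16,8,38,60);print('leg wire near ear',len(w),w.max(0) if len(w) else '')
e=sel(90,135,-25,15,34,37.5);print('ear plate x range',e[:,0].min(),e[:,0].max(),np.median(e[:,0]))
E
```

```text
[ 5.99671810e-01 -1.47333037e-04  1.79574443e-01] [-0.34745332  0.60368955 -0.45607121]Traceback (most recent call last):
  File "<stdin>", line 7, in <module>
    return umr_maximum(a, axis, None, out, keepdims, initial, where)
ValueError: zero-size array to reduction operation maximum which has no identity
```

```bash
cat > v.py <<'E'
from h import *
post=np.array([.6222,.1049,.036]);c=np.radians(81);x=np.array([np.cos(c),np.sin(c),0]);y=np.array([-x[1],x[0],0])
for n in('wrist','top','side'):
    f=grab(n);np.savez(f'v_{n}.npz',**f);m=pts(f)[f['range_z']>0];q=np.c_[(m-post)@x,(m-post)@y,m[:,2]]*1e3
    print(n,'post px',proj(f,post).round(),'hole px',proj(f,post+.109*x-.0048*y).round())
    for k,(a,b,c0,d,z0,z1) in dict(tab=(10,60,-20,15,58,100),eye=(-15,20,-16,14,34,56),ear=(90,135,-25,10,33,39),wire=(85,112,-16,8,38,60),coil=(50,85,-16,8,38,60)).items():
        r=q[(q[:,0]>a)&(q[:,0]<b)&(q[:,1]>c0)&(q[:,1]<d)&(q[:,2]>z0)&(q[:,2]<z1)]
        print(k,len(r),*( [r.min(0).round(1),np.median(r,0).round(1),r.max(0).round(1)] if len(r) else []))
E
python3 v.py
```

```text
wrist post px [318.  36.] hole px [ 319. -164.]
tab 0
eye 993 [ -9.3 -12.1  34.2] [ 2.3 -0.5 40.5] [20.  10.4 48.5]
ear 0
wire 0
coil 0
top post px [247. 178.] hole px [200. 168.]
tab 0
eye 79 [ -8.9 -10.8  34. ] [ 1.9 -1.6 40.6] [19.5  8.9 49.2]
ear 119 [ 98.1 -25.   33.1] [110.3  -8.3  35.9] [119.9   9.8  38.9]
wire 16 [ 98.  -14.3  38.1] [104.1  -6.7  41. ] [109.2  -3.6  43.9]
coil 0
side post px [315. 194.] hole px [314. 175.]
tab 45 [19.8 -6.4 58.3] [24.  -2.8 73. ] [40.6  1.9 79.9]
eye 58 [ -8.9 -11.2  34.2] [-2.2  0.8 40.6] [13.7 10.1 47.9]
ear 37 [ 96.8 -21.9  33.2] [108.8 -12.9  36.2] [122.4   9.7  37.8]
wire 4 [88.6 -0.1 40.3] [93.1  1.2 42.6] [96.7  2.5 44.5]
coil 7 [62.   0.4 39.2] [76.4  3.1 40.9] [84.5  4.2 44.4]
```

The measurements agree with a fitted spring:
- **Tab:** upright, 20–41 mm from the post, top at about 80 mm.
- **Eye:** top face at about 40.5 mm, under the beak.
- **Leg:** its wire is at about 41 mm over the hole.
- **Ear:** centre 109 mm from the post, so the jaw is shut.

Handing in.

```bash
python3 -c "
from plant import *
print(job_done())"
```

```text
the job is handed in; nothing more can be done
None
```

The spring is fitted and released: leg in the ear's hole, eye down under the post's beak, jaw shut by camera measurement; the job was handed in at about 22 s, and no verdict came back.

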